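Press two component trays into the spring magazine

ROBOT

A 6-joint arm with a two-finger parallel gripper is mounted at the origin on the work surface. World frame = base frame: x ahead of the robot, y to its left, z up, the work surface at z = 0. Lengths are in m, angles in rad, forces in N, time in s.
With the tool pointing down it reaches from about 0.325 to 0.85 m from the base axis. Payload 4.4 kg.
Tool frame: the origin (TCP) lies midway between the tips of the shut fingers; the grasp point (between the pads) lies 19 mm behind it; z points along the fingers, y is the direction in which the jaws open and shut (so a half turn about z gives the same grasp; the last joint's range is limited). The gripper opens to 94 mm and grips with 3 to 60 N. Pads are 16 mm wide; open, the fingers measure 119 mm over their backs; the gripper's body (75 mm by 177 mm) begins 78 mm behind the grasp point.
Start: joints at [1.014, 0.207, 1.542, -0, 1.393, -0.15], TCP at [0.227, 0.528, 0.205] pointing down, gripper open.
Joint ranges: [-2.73, 2.73], [-0.86, 2.22], [0.23, 2.46], [-1.11, 4.25], [0.08, 2.63], [-2.82, 2.82]. Speed limits (rad/s): [2.79, 2.79, 3.14, 3.14, 3.14, 3.14].

INTERFACE

Orientations are given as a unit quaternion [w, x, y, z].
In Python, from rig import arm, cams gives the robot as it stands.
- The arm moves only by the shell command python3 -m jog 'ROWS' [FORCE]. ROWS is a JSON object of lists of equal length, an entry for each row: "jaw": the closure, from 0 (fully open) to 1 (shut); "dp": the shift along the tool's x, y, z in mm, a list of three; "rotation": the turn, a rotation vector about the tool's x, y, z in degrees, a list of three. In form: {"jaw": [jaw, ...], "dp": [[x, y, z], ...], "rotation": [[wx, wy, wz], ...]}. A call has 1 to 12 rows; each row shifts and turns the commanded pose from where the row before left it, along the tool's axes as they then stand; what a row does not reach is not made up. A row lasts 1/8 s, in which the tool goes at most 62.5 mm and 10.7 degrees, less where a joint would pass 70% of its speed; a pose out of reach is approached as far as the arm can. A call is refused whole if a number of a shift passes 62.5 or a number of a turn 10.7, either way. A call with a gripper value outside its range is refused whole. The fingers move at their own pace and stop on an object; FORCE is the grip in N (left out, the last holds). Time passes only in rows, so rows that do not move let the fingers close. It gives the time, the measured TCP pose, the force and the opening at its end, in the units of the state.
- arm.get_state(): the state, without advancing time (a new reading comes with each control period).
- cams.camera(name): name is "scene" or "top" or "wrist"; returns the picture (384x512x3 uint8, red, green, blue); there is no depth.
- cams.camera_model(name): a dict with "K" (3x3 intrinsics, pixels), "k1" (the pictures are not rectified: a ray, as slopes to the right and down, at radius r is drawn at 1 + k1 r^2 times it, then the intrinsics apply), "R" (3x3) and "t" (3): a world point X has camera coordinates R X + t; the wrist camera has in their place "hand_eye" (4x4, takes a point from camera to tool coordinates, whose origin is the TCP and whose axes are the flange's). Camera axes: x right, y down, z forward; pixel columns grow to the right and rows downward; lengths in m; the calibration is good to about 2 mm. A picture is of the moment at which its call begins: read the wrist's pose just before it. camera_model takes no time and is no camera call.
- arm.sign_off(): hands the job in, once; it reports no verdict.
The state is a dict: "time_s": time; "q": joint angles; "dq": joint speeds; "effort": joint torques, N m; "ee_pos": TCP position; "tcp_rot": TCP orientation; "ft_force": force on the tool from outside, world axes, zero at the start; "moment": the same for the moment, N m; "gripper_width": finger opening in m.
Only numpy, scipy, OpenCV 4.12 (cv2) and the standard library are available. Lean on these libraries where they do the work, as an engineer would, in place of code of your own. Each camera call takes 0.05 s, during which the arm holds its last target. There are 200 camera calls.

TASK

Load the two component trays into the empty spring magazine: the tray with the four large pockets first, then the tray with the many small pockets on top of it. Press each one straight down against the spring until both catches snap back over its end tabs and hold it. Keep the trays level so that nothing spills, and leave the other things on the bench where they are.

Things in the scene. Friction and masses are not known exactly. Their poses are not given: they have to be found in the camera images.
- magazine: Upright tray magazine fixed to the mat, open at the top: grey base plate 196 x 104 x 10 mm (long along its x) with aluminium guide plates at the corners of a 92 x 58 mm shaft (1.2 mm play round a tray). The plates end at 122 mm height in lips flared outwards by 6 mm up to 134 mm. Origin: centre of the base's underside; z up. Trays go in with their axes parallel to the magazine's.
- magazine_mouth (a point): Point on the magazine's z axis, 102 mm above its origin: the follower's flat upper face when empty. A tray put into the mouth, first or second, comes to rest with its underside at this height (top 16 mm above it), tabs just over the slanted noses of the catches. From there it must be pressed 16 mm down to be caught.
- magazine_held (a point): Point on the magazine's z axis, 86 mm above its origin: where the underside centre of the topmost held tray lies (its top is then at 102 mm). The held tray below that one lies 16 mm lower.
- magazine_key (a point): Top of the lip at the shaft's cut-off corner (+x, +y; 41 mm and 24 mm off the axis, 134 mm above the origin). The trays' bevelled corner belongs here; a tray turned half round does not go in. The magazine's +x end points away from the robot, within 23 degrees to either side.
- magazine_window (a point): Middle of the open long side at +y, 29 mm off the axis, 122 mm above the origin. Both long sides (+y and -y) are open between the corner plates over the middle 56 mm, down to the base plate at 10 mm, so fingers can go in beside a tray. Nothing stands outside them.
- follower (a joint): White plastic plate (90 x 56 mm) on a coil spring that carries the stack. 0 = fully up (empty), grows downwards to 0.052 m at most. Pushes up with 4 N at 0 and 0.15 N more per mm. One held tray: 0.016; two: 0.032. Press a tray 2 to 3 mm beyond the 16 mm it needs, then let it rise against the catches; with the catches the press takes up to about 15 N.
- catch_far (a joint): Steel spring bolt, 18 mm wide, slanted on top, at the magazine's +x end. 0 = out over a tab, its tip 49 mm from the axis; grows to 0.008 m outwards. A tab going down pushes it back about 0.004, then it springs out by itself. Flat underside 90 mm above the magazine's origin. Its housing (34 mm wide, 59 to 83 mm off the axis) is 107 mm high, its black pull knob reaches to 100 mm off the axis.
- catch_near (a joint): The same catch at the magazine's -x end.
- tray_coarse: Black plastic tray with four large pockets (two at each end), a metal-cased module in each. Body 90 (x) x 56 (y) x 16 mm high; flat solid land 30 mm wide across the middle, the place to press. At +x and -x a tab 4 mm thick, level with the underside, 36 mm wide, sticks out 8 mm. Corner at +x, +y bevelled by 10 mm. Origin: centre of the underside; z up. 0.09 kg. Grip over the 56 mm width.
- tray_fine: Black plastic component tray of exactly the same outside shape, axes and origin, but with thirty small pockets (three by five at each end), holding small metal chips, beside the same flat middle land. Both trays start lying flat with their +x end pointing away from the robot, within 52 degrees to either side.
- solder_tin: Round brass-coloured solder paste tin, 82 mm diameter, 34 mm high. Bystander. Origin: centre of the underside.
- battery: Block battery standing upright, 26 x 17 x 49 mm. Bystander. Origin: centre of the underside.
- cutters: Side cutters with orange handles lying flat, about 175 mm long and 65 mm wide. Bystander. Origin: under the middle.
- magnifier: Third-hand stand with a magnifying lens, base 70 x 100 mm, about 170 mm high. Bystander. Origin: centre of the underside.
There are look-alikes about, which are no part of the job. What is shaped like the tray_coarse but white is not meant.

How it is judged:
On the way:
1. the tray with the large pockets is held under both catches (z of tray_coarse in the frame of magazine below 0.088 m and horizontal distance between tray_coarse and magazine below 0.004 m and value of joint each of catch_far, catch_near below 0.002 m), for 0.2 s.
At the end, for the whole second after the job is handed in: Both trays held in the magazine, large-pocket tray below (underside 67 to 72.5 mm above the magazine's origin), small-pocket tray on top (83 to 88.5 mm), each within 4 mm of the axis, level within 3 degrees, at rest, both catches out to within 2 mm (z of tray_coarse in the frame of magazine between 0.067 and 0.0725 m and z of tray_fine in the frame of magazine between 0.083 and 0.0885 m and horizontal distance between each of tray_coarse, tray_fine and magazine below 0.004 m and angle between each of tray_coarse, tray_fine's own z axis and vertical below 0.05 rad and value of joint each of catch_far, catch_near below 0.002 m and linear speed of each of tray_coarse, tray_fine below 0.01 m/s); the robot touches nothing.
It fails at once if a tray is tipped more than about 35 degrees, so that its parts spill (angle between any of tray_coarse, tray_fine's own z axis and vertical above 0.6 rad).
It fails at once if the tin, battery, cutters or magnifier is moved more than 30 mm (distance of any of solder_tin, battery, cutters, magnifier from where it was at the start of the episode above 0.03 m).
It also fails if it takes over 69 s, if anything falls off the work surface, if the arm or the gripper's body presses on something with over 40 N, if the wrist force passes 120 N, or if a joint passes its speed limit or range.

## Working session

There is one attempt and no reset: what is moved stays moved. The work goes in short steps, Python scripts to look and compute and a shell command to move; the robot and the scene stay as the last step left them, time stands still between calls to the robot, and variables do not carry over. Pictures are saved under pics/ and viewed, on a budget of 10 in all, crops included, one or two more only if the job needs it, and the job is handed in when it is done.

```bash
mkdir -p pics
cat > h.py <<'E'
import numpy as np, cv2
from rig import arm, cams
from scipy.spatial.transform import Rotation as Ro
def q2R(q): return Ro.from_quat([q[1],q[2],q[3],q[0]]).as_matrix()
def cam(name, st=None):
    m=cams.camera_model(name); K=np.array(m["K"]);k1=m["k1"]
    if "R" in m: R=np.array(m["R"]);t=np.array(m["t"]); return K,k1,R,t
    st=st or arm.get_state(); H=np.array(m["hand_eye"]); T=np.eye(4);T[:3,:3]=q2R(st["tcp_rot"]);T[:3,3]=st["ee_pos"]
    W=np.linalg.inv(T@H); return K,k1,W[:3,:3],W[:3,3]
def rays(c,px):
    K,k1,R,t=c; px=np.atleast_2d(px).astype(float)
    d=np.c_[(px[:,0]-K[0,2])/K[0,0],(px[:,1]-K[1,2])/K[1,1]]; s=d.copy()
    for _ in range(20): s=d/(1+k1*(s**2).sum(1,keepdims=True))
    v=np.c_[s,np.ones(len(s))]@R; return -R.T@t, v
def onz(c,px,z):
    o,v=rays(c,px); return o+v*((z-o[2])/v[:,2])[:,None]
def proj(c,X):
    K,k1,R,t=c; Y=np.atleast_2d(X)@R.T+t; s=Y[:,:2]/Y[:,2:]; s=s*(1+k1*(s**2).sum(1,keepdims=True))
    return s*[K[0,0],K[1,1]]+[K[0,2],K[1,2]]
def snap(name,f):
    st=arm.get_state(); im=cams.camera(name)[:,:,::-1].copy(); cv2.imwrite(f"pics/{f}.png",im); return im,cam(name,st)
E
python3 - <<'E'
from h import *
a,c=snap("top","top0"); b,d=snap("scene","sc0")
cv2.imwrite("pics/top0b.png",cv2.resize(a,(800,600),interpolation=cv2.INTER_CUBIC))
cv2.imwrite("pics/sc0b.png",cv2.resize(b,(800,600),interpolation=cv2.INTER_CUBIC))
for k in (c,d): print(k, -k[2].T@k[3])
print(arm.get_state()); print(cams.camera_model("wrist"))
E
```

```text
(array([[372.31045079,   0.        , 244.57083845],
       [  0.        , 372.31045079, 189.36244996],
       [  0.        ,   0.        ,   1.        ]]), -0.039606896345546816, array([[-1.55241176e-02, -9.99876689e-01, -2.36841833e-03],
       [-9.81982769e-01,  1.56923663e-02, -1.88317793e-01],
       [ 1.88331738e-01, -5.97721572e-04, -9.82105289e-01]]), array([-0.13531696,  0.5934227 ,  1.01541645])) [ 0.38939505 -0.14400554  1.10867744]
(array([[404.40783351,   0.        , 253.45775699],
       [  0.        , 404.40783351, 186.31446996],
       [  0.        ,   0.        ,   1.        ]]), -0.043900075142268, array([[ 0.71705387,  0.69681483,  0.01681774],
       [ 0.42220449, -0.41501648, -0.80591854],
       [-0.55459635,  0.58498753, -0.59178753]]), array([-0.3240803 , -0.23756685,  1.65720298])) [ 1.25176355 -0.84221328  0.79470282]
{'time_s': 0.1, 'q': array([ 1.01452241e+00,  2.07332193e-01,  1.54276862e+00, -1.11999745e-05,
        1.39350031e+00, -1.50472783e-01]), 'dq': array([ 0.00145043, -0.0021595 , -0.00334799,  0.00014983,  0.00218619,
       -0.00071209]), 'effor
[... 262 characters left out ...]
), 'ft_force': array([-0.05257378, -0.63803323, -0.49108776]), 'moment': array([ 0.02971244, -0.0579184 ,  0.07003969]), 'gripper_width': 0.093853179001544}
{'K': array([[273.4955842 ,   0.        , 256.08739521],
       [  0.        , 273.4955842 , 188.81037504],
       [  0.        ,   0.        ,   1.        ]]), 'k1': -0.004974144328229965, 'hand_eye': array([[ 2.32804639e-04, -9.70505832e-01, -2.41077531e-01,
         6.93087344e-02],
       [ 9.99998650e-01,  6.18112148e-04, -1.52265173e-03,
        -2.28454784e-04],
       [ 1.62675533e-03, -2.41076851e-01,  9.70504665e-01,
        -1.79522892e-01],
       [ 0.00000000e+00,  0.00000000e+00,  0.00000000e+00,
         1.00000000e+00]])}
```

View pics/top0b.png

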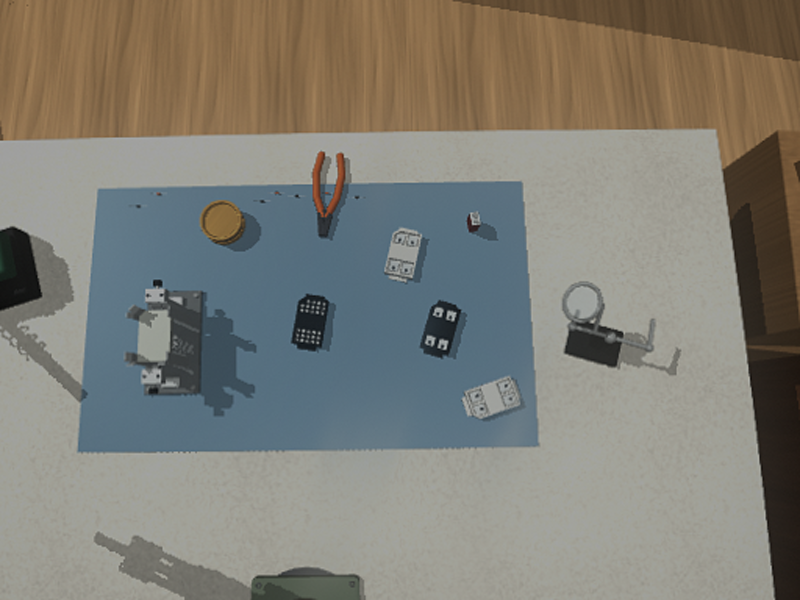

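View pics/sc0b.png

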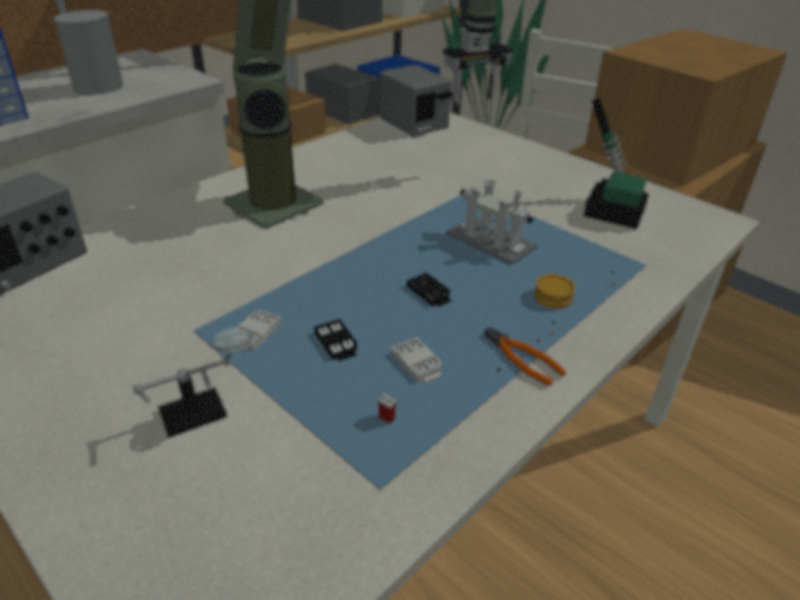

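The top view (800x600) shows these candidates:
- Coarse tray, black with 4 large pockets: (441,328).
- White look-alikes, not wanted: (404,254) and (492,397).
- Fine tray, black with many small pockets: (310,322).
- Magazine: (170,342).

I take the black ones. Next come measurements and one close crop to check.

Run:
```python
from h import *
im=cv2.imread("pics/top0.png"); c=cam("top")
hsv=cv2.cvtColor(im,cv2.COLOR_BGR2HSV)
s=512/800
for n,(u,v) in dict(coarse=(441,328),fine=(310,322)).items():
    u*=s;v*=s; x0,y0=int(u-30),int(v-30)
    g=im[y0:y0+60,x0:x0+60].max(2)
    m=(g<62).astype(np.uint8); m=cv2.morphologyEx(m,cv2.MORPH_CLOSE,np.ones((5,5)))
    cs,_=cv2.findContours(m,0,cv2.CHAIN_APPROX_NONE); k=max(cs,key=cv2.contourArea)[:,0]+[x0,y0]
    P=onz(c,k,0.012)[:,:2]*1000
    r=cv2.minAreaRect(P.astype(np.float32)); print(n,r, cv2.contourArea(k))
# magazine base corners (full-size px, z .01)
for p in [(202,290),(201,392),(145,394)]: print(onz(c,[p[0]*s,p[1]*s],0.01))
a=cv2.resize(im[150:280,60:310],None,fx=3.2,fy=3.2,interpolation=cv2.INTER_CUBIC); cv2.imwrite("pics/crop.png",a)
```

```text
coarse ((535.8941650390625, -253.2503662109375), (56.31841278076172, 104.24786376953125), 72.46409606933594) 576.5
fine ((551.95751953125, -5.444889068603516), (57.80564498901367, 105.00968170166016), 80.75358581542969) 591.5
[[0.61723777 0.20379345 0.01      ]]
[[0.42207906 0.19765881 0.01      ]]
[[0.41951149 0.30373307 0.01      ]]
```

View pics/crop.png

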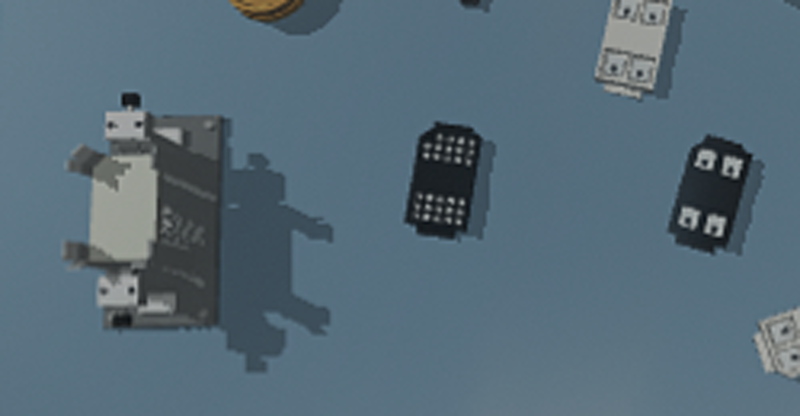

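The coarse tray at crop (712,193) is black with four modules, and the fine tray at crop (443,180) is black with many chips. Both are confirmed, with the bevel at upper left. Next I look at the magazine from close by.

```bash
cat >> h.py <<'E'
def plan(x,y,z,h):
    "h: heading deg of tray +x; tool x = -heading, tool z down. prints rotvec (deg, tool) then shift (mm, rotated tool axes)"
    st=arm.get_state(); R=q2R(st["tcp_rot"]); a=np.radians(h); X=-np.array([np.cos(a),np.sin(a),0]); Z=np.array([0,0,-1.]); D=np.c_[X,np.cross(Z,X),Z]
    print("rot",np.round(np.degrees(Ro.from_matrix(R.T@D).as_rotvec()),2),"shift",np.round(1000*D.T@(np.array([x,y,z])-st["ee_pos"]),1),"t",round(st["time_s"],2),"F",np.round(st["ft_force"],1),"w",round(st["gripper_width"],4))
E
python3 -c "
from h import *
plan(.49,.254,.27,1.6)"
```

```text
rot [ -0.11  -0.04 -24.85] shift [-255.7 -280.9  -65.6] t 0.1 F [-0.1 -0.6 -0.5] w 0.0939
```

```bash
python3 -m jog '{"jaw":[0,0,0,0,0,0,0,0,0,0,0,0],"dp":[[0,0,-22],[0,0,-22],[0,0,-22],[-32,-35,0],[-32,-35,0],[-32,-35,0],[-32,-35,0],[-32,-35,0],[-32,-35,0],[-32,-35,0],[-32,-35,0],[0,0,0]],"rotation":[[0,0,-8.3],[0,0,-8.3],[0,0,-8.2],[0,0,0],[0,0,0],[0,0,0],[0,0,0],[0,0,0],[0,0,0],[0,0,0],[0,0,0],[0,0,0]]}'
python3 -m jog '{"jaw":[0,0],"dp":[[0,0,0],[0,0,0]],"rotation":[[0,0,0],[0,0,0]]}' >/dev/null
python3 - <<'E'
from h import *
plan(.49,.254,.27,1.6)
im,c=snap("wrist","w1"); cv2.imwrite("pics/w1b.png",cv2.resize(im,(800,600),interpolation=cv2.INTER_CUBIC))
E
```

```text
time_s: 1.6
ee_pos: [0.492, 0.2528, 0.2706]
tcp_rot: [-0.001, -0.011, 1.0, -0.0]
ft_force: [-0.7, 0.1, -0.4]
gripper_width: 0.094
rot [ 0.01 -0.03  0.04] shift [-0.4 -2.2  1.3] t 1.85 F [0.5 0.8 0.1] w 0.0939
```

View pics/w1b.png

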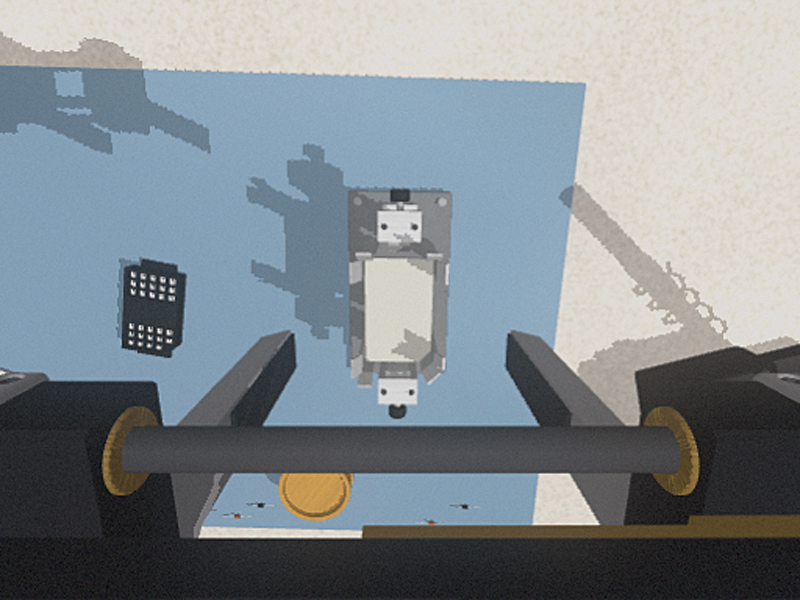

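The wrist view (its top points towards the robot) shows the empty magazine with follower (400,310) and housing screws near (384,226), (413,226), (381,392), (412,391). Their mean at z = 0.107 gives the axis and yaw.

Run:
```python
from h import *
im=cv2.imread("pics/w1.png"); c=cam("wrist"); g=im.max(2).astype(float)
s=.64; P=[]
for u,v in [(384,226),(413,226),(381,392),(412,391)]:
    x,y=round(u*s),round(v*s); w=g[y-3:y+4,x-3:x+4]; d=np.clip(np.median(w)-15-w,0,None); Y,X=np.mgrid[y-3:y+4,x-3:x+4]
    P.append([(X*d).sum()/d.sum(),(Y*d).sum()/d.sum()])
print(np.round(P,2)); W=onz(c,P,.107); print(W.round(4))
n=W[:2].mean(0);f=W[2:].mean(0); print("centre",(n+f)/2,"yaw",np.degrees(np.arctan2(*(f-n)[[1,0]])), "len",np.linalg.norm(f-n))
e=W[0]-W[1];e2=W[2]-W[3]; print("yaw by pairs",[np.degrees(np.arctan2(-x[0],x[1])) for x in(e,e2,-e,-e2)])
# housing top mask
m=((im.min(2)>185)).astype(np.uint8); k,l,st,ce=cv2.connectedComponentsWithStats(m)
for i in range(1,k):
    if 100<st[i,4]<3000: print(st[i],ce[i].round(1),onz(c,ce[i],.107).round(4))
# top camera cross-check, base corners of w1 (z=.01)
b=np.array([(348,189),(452,192)])*s; print(onz(c,b,.01))
print(proj(cam("top"),np.r_[(n+f)/2*[1,1,0]+[0,0,.102]])/s)
# base plate by mask in top camera done earlier
plan(.49,-.253,.2,-17.5)
```

```text
[[245.35 144.61]
 [264.78 144.83]
 [245.11 250.35]
 [262.82 250.6 ]]
[[0.449  0.2409 0.107 ]
 [0.4486 0.2651 0.107 ]
 [0.5927 0.2434 0.107 ]
 [0.5924 0.2677 0.107 ]]
centre [0.52064859 0.25427961 0.107     ] yaw 1.0192677091659683 len 0.1437838871760117
yaw by pairs [np.float64(-178.97594916658124), np.float64(-179.16706133681572), np.float64(1.0240508334187555), np.float64(0.8329386631843075)]
[242 135  28  21 466] [254.7 143.9] [[0.4478 0.2526 0.107 ]]
[ 234  165   43   66 2304] [252.6 195.5] [[0.5145 0.2517 0.107 ]]
[242 243  25  17 361] [254.1 250.3] [[0.5923 0.2557 0.107 ]]
[ 341  303   43   33 1017] [358.2 321.2] [[0.7017 0.4123 0.107 ]]
[127 337 105   7 575] [175.4 340.7] [[0.7443 0.1413 0.107 ]]
[[0.42144177 0.20109336 0.01      ]
 [0.42132445 0.30541187 0.01      ]]
[[155.11384416 334.07156735]]
rot [ 0.   -0.02 19.16] shift [-153.5 -485.6   71.4] t 1.9 F [ 0.1  0.6 -0.6] w 0.0939
```

```bash
python3 -m jog '{"jaw":[0,0,0,0,0,0,0,0,0,0,0,0],"dp":[[0,0,0],[0,0,0],[-17,-49,0],[-17,-49,10],[-17,-49,14],[-17,-49,14],[-17,-49,14],[-17,-49,14],[-17,-49,14],[-17,-49,14],[-17,-49,14],[-17,-48,12]],"rotation":[[0,0,9.5],[0,0,9.6],[0,0,0],[0,0,0],[0,0,0],[0,0,0],[0,0,0],[0,0,0],[0,0,0],[0,0,0],[0,0,0],[0,0,0]]}'
python3 -m jog '{"jaw":[0,0],"dp":[[0,0,0],[0,0,0]],"rotation":[[0,0,0],[0,0,0]]}' >/dev/null
cat >> h.py <<'E'
def tray(im,c,guess,z=.012):
    "tray pose from dark blob near the guess (world xy)"
    u,v=proj(c,[*guess,z])[0]; m=(im.max(2)<75).astype(np.uint8); m=cv2.morphologyEx(m,cv2.MORPH_CLOSE,np.ones((9,9)))
    k,l,st,ce=cv2.connectedComponentsWithStats(m); i=l[int(v),int(u)]; cs,_=cv2.findContours((l==i).astype(np.uint8),0,cv2.CHAIN_APPROX_NONE)
    P=onz(c,max(cs,key=cv2.contourArea)[:,0],z)[:,:2]*1000; r=cv2.minAreaRect(P.astype(np.float32)); print("blob",i,st[i],r); return r
E
python3 - <<'E'
from h import *
plan(.507,-.244,.15,-17.5)
im,c=snap("wrist","w2"); cv2.imwrite("pics/w2b.png",cv2.resize(im,(800,600),interpolation=cv2.INTER_CUBIC))
tray(im,c,(.536,-.253))
E
```

```text
time_s: 3.4
ee_pos: [0.5054, -0.2627, 0.1512]
tcp_rot: [0.0, 0.152, 0.988, 0.0]
ft_force: [0.7, 0.6, 0.4]
gripper_width: 0.0938
rot [ 0.04 -0.03 -0.01] shift [ 3.5 16.8  1.4] t 3.65 F [ 0.1 -0.  -1. ] w 0.0939
blob 2 [ 247  161   47   82 2947] ((536.3384399414062, -254.02674865722656), (55.48865509033203, 102.97380828857422), 72.04692077636719)
```

View pics/w2b.png

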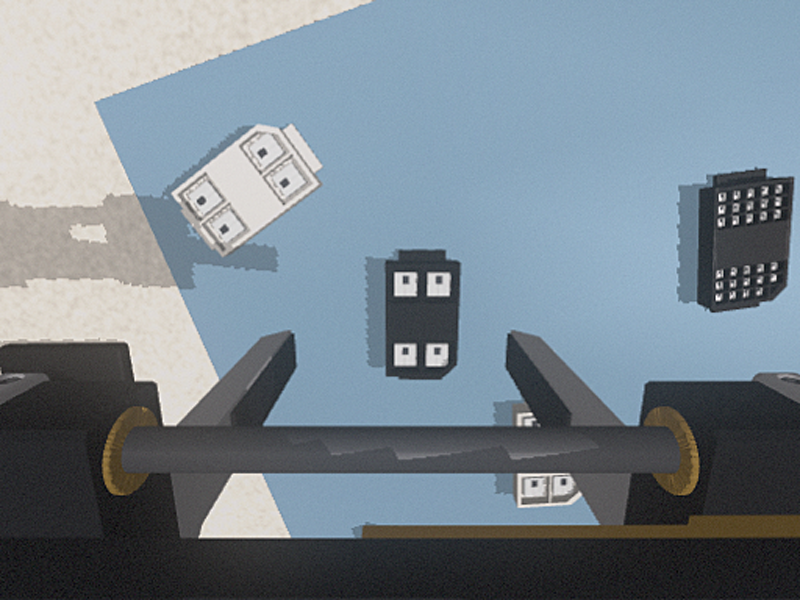

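The tray is between the fingers at (421,319), with four modules, and the white look-alike is beyond at (545,450).

Run:
```python
from h import *
c=cam("wrist"); print(onz(c,np.array([(421.5,283.5),(421,355),(421,319)])*.64,.016))
plan(.5362,-.254,.05,-17.6);
```

```text
[[ 0.51003264 -0.24594437  0.016     ]
 [ 0.56511108 -0.2629341   0.016     ]
 [ 0.53673885 -0.25438595  0.016     ]]
rot [0.03 0.01 0.14] shift [-27.3  15.7 101.7] t 3.7 F [0.  0.4 0.3] w 0.0938
```

```bash
python3 -m jog '{"jaw":[0,0,0,0,0,0,0],"dp":[[-14,8,0],[-13.6,7.8,20],[0,0,40],[0,0,40],[0,0,30],[0,0,16],[0,0,0]],"rotation":[[0,0,0],[0,0,0],[0,0,0],[0,0,0],[0,0,0],[0,0,0],[0,0,0]]}' 
python3 -c "
from h import *
plan(.5365,-.2543,.004,-17.6)"
```

```text
time_s: 4.58
ee_pos: [0.5371, -0.2547, 0.0054]
tcp_rot: [0.0, 0.152, 0.988, -0.0]
ft_force: [-0.4, -0.3, -0.3]
gripper_width: 0.0937
rot [0.   0.02 0.13] shift [0.7 0.2 1.4] t 4.58 F [-0.4 -0.3 -0.3] w 0.0937
```

```bash
python3 -m jog '{"jaw":[1,1,1,1,1,1,1,1],"dp":[[0.5,0,1],[0,0,0],[0,0,0],[0,0,0],[0,0,0],[0,0,0],[0,0,0],[0,0,0]],"rotation":[[0,0,0],[0,0,0],[0,0,0],[0,0,0],[0,0,0],[0,0,0],[0,0,0],[0,0,0]]}' 50
python3 -m jog '{"jaw":[1,1,1,1,1,1],"dp":[[0,0,-10],[0,0,-40],[0,0,-55],[0,0,-55],[0,0,-50],[0,0,0]],"rotation":[[0,0,0],[0,0,0],[0,0,0],[0,0,0],[0,0,0],[0,0,0]]}'
python3 - <<'E'
from h import *
plan(.5206,.2543,.2143,1.1)
im,c=snap("wrist","w3"); cv2.imwrite("pics/w3b.png",im[150:330,130:380])
st=arm.get_state(); print(st["ee_pos"])
E
```

```text
time_s: 5.58
ee_pos: [0.5358, -0.2553, 0.0047]
tcp_rot: [0.0, 0.153, 0.988, 0.0]
ft_force: [-0.2, 1.2, 4.1]
gripper_width: 0.0555
time_s: 6.32
ee_pos: [0.5386, -0.2574, 0.2207]
tcp_rot: [0.005, 0.153, 0.988, -0.003]
ft_force: [1.1, -0.9, -1.8]
gripper_width: 0.0554
rot [ -0.32   0.61 -18.65] shift [  8.2 512.    6.4] t 6.33 F [ 1.1 -0.9 -1.8] w 0.0554
[ 0.53681891 -0.25624394  0.21710207]
```

View pics/w3b.png

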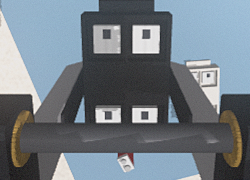

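The tray is held level between the fingers, with near modules at crop (109,40) and (144,40). I carry it over the magazine.

```bash
python3 -m jog '{"jaw":[1,1,1,1,1,1,1,1,1,1,1,1],"dp":[[0,10,0],[0,25,0],[0,40,0],[0,45,0],[0,45,0],[0,45,0],[0,45,0],[0,45,0],[0,45,0],[0,45,0],[0,45,0],[0,40,0]],"rotation":[[0,0,-4],[0,0,-5],[0,0,-5],[0,0,-4.6],[0,0,0],[0,0,0],[0,0,0],[0,0,0],[0,0,0],[0,0,0],[0,0,0],[0,0,0]]}' 
python3 -m jog '{"jaw":[1,1,1,1],"dp":[[0,20,0],[0,15,0],[0,0,0],[0,0,0]],"rotation":[[0,0,0],[0,0,0],[0,0,0],[0,0,0]]}'
cat >> h.py <<'E'
def held(im,c,zt):
    "module/chip whites in the held tray's near half, in tool coords (mm); zt = world z of tray top"
    st=arm.get_state(); R=q2R(st["tcp_rot"]); m=(im.min(2)>150).astype(np.uint8); m[:150]=0; m[290:]=0
    k,l,s,ce=cv2.connectedComponentsWithStats(m)
    for i in range(1,k):
        if s[i,4]>20 and 190<ce[i][0]<320: print(s[i],((onz(c,ce[i],zt)[0]-st["ee_pos"])@R*1000).round(1))
E
python3 - <<'E'
from h import *
plan(.5206,.2543,.2143,1.1)
im,c=snap("wrist","w4"); st=arm.get_state(); held(im,c,st["ee_pos"][2]+.0113)
cv2.imwrite("pics/w4b.png",cv2.resize(im[120:330,150:370],None,fx=2.5,fy=2.5))
E
```

```text
time_s: 7.88
ee_pos: [0.5448, 0.219, 0.2113]
tcp_rot: [-0.003, -0.009, 1.0, -0.001]
ft_force: [0.6, 0.2, 0.1]
gripper_width: 0.0553
time_s: 8.38
ee_pos: [0.5464, 0.2518, 0.2143]
tcp_rot: [-0.0, -0.009, 1.0, -0.0]
ft_force: [-0.1, 0.2, -0.7]
gripper_width: 0.0557
rot [-0.04 -0.01 -0.12] shift [25.7  3.   0. ] t 8.38 F [-0.1  0.2 -0.7] w 0.0557
[284 150   4  11  39] [ 49.4  17.4 -11.3]
[263 175  26  28 660] [ 27.7  11.7 -11.3]
[223 176  27  27 624] [ 27.3 -13.  -11.3]
[299 250   9  22  41] [-24.5  30.  -11.3]
[225 258  25  15 301] [-25.5 -13.3 -11.3]
[262 258  26  15 313] [-25.5  11.7 -11.3]
```

View pics/w4b.png

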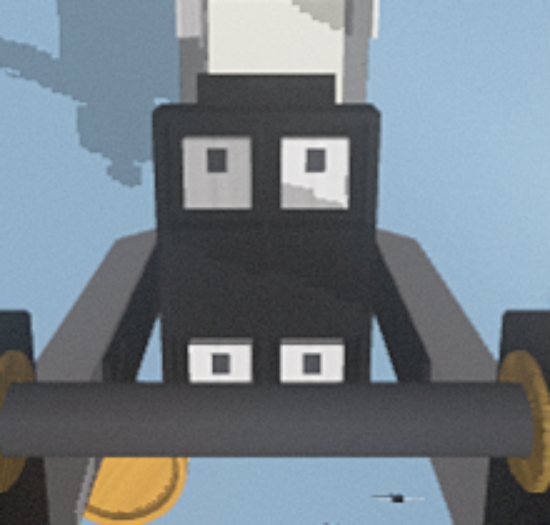

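Near module centroids sit at tool x = +27.5 (expected 28.8), so the tray centre is about 1.2 mm beyond the TCP. The jaws show a lateral camera bias of about -0.65 mm, so I aim the TCP at (0.5194, 0.2550).

```bash
python3 -m jog '{"jaw":[1,1,1,1,1,1,1],"dp":[[12,3,0],[15,0.5,20],[0,0,25],[0,0,17],[0,0,0],[0,0,0],[0,0,0]],"rotation":[[0,0,0],[0,0,0],[0,0,0],[0,0,0],[0,0,0],[0,0,0],[0,0,0]]}'
python3 - <<'E'
from h import *
plan(.5194,.2550,.11,1.0)
im,c=snap("wrist","w5")
cv2.imwrite("pics/w5b.png",cv2.resize(im[100:300,130:380],None,fx=2.5,fy=2.5))
E
```

```text
time_s: 9.3
ee_pos: [0.5201, 0.2562, 0.1537]
tcp_rot: [0.001, -0.009, 1.0, 0.0]
ft_force: [0.3, -0.2, 0.0]
gripper_width: 0.0553
rot [0.04 0.13 0.04] shift [ 0.7 -1.2 43.7] t 9.3 F [ 0.3 -0.2  0. ] w 0.0553
```

View pics/w5b.png

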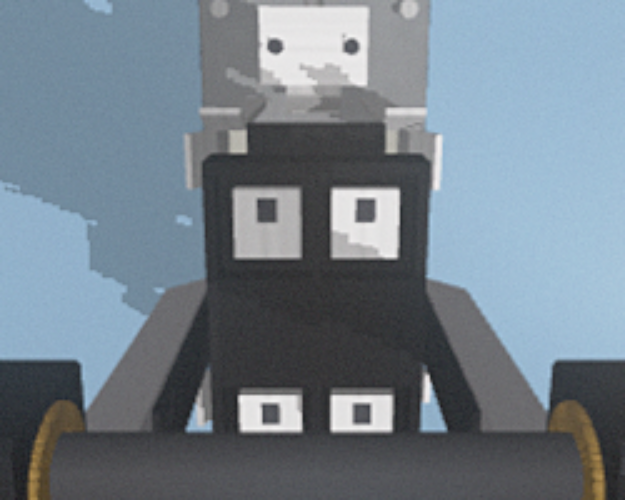

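The tray hangs over the shaft, with tray middle at crop x≈316.5 against lips and screws at ≈313. That is about 1 mm of lateral offset, agreeing with the planned -1.2 mm.

```bash
python3 -m jog '{"jaw":[1,1,1,1,1,1],"dp":[[0.7,-1.2,0],[0,0,10],[0,0,10],[0,0,4],[0,0,0],[0,0,0]],"rotation":[[0,0,0],[0,0,0],[0,0,0],[0,0,0],[0,0,0],[0,0,0]]}'
python3 - <<'E'
from h import *
plan(.5194,.2550,.1067,1.0)
E
```

```text
time_s: 10.1
ee_pos: [0.5186, 0.2548, 0.1286]
tcp_rot: [0.0, -0.009, 1.0, 0.0]
ft_force: [-0.1, -1.1, -1.0]
gripper_width: 0.0552
rot [0.   0.02 0.05] shift [-0.8  0.2 21.9] t 10.1 F [-0.1 -1.1 -1. ] w 0.0552
```

```bash
python3 -m jog '{"jaw":[1,1,1,1,1,1],"dp":[[-0.5,0,5],[0,0,5],[0,0,5],[0,0,4],[0,0,0],[0,0,0]],"rotation":[[0,0,0],[0,0,0],[0,0,0],[0,0,0],[0,0,0],[0,0,0]]}'
python3 - <<'E'
from h import *
plan(.5194,.2550,.1067,1.0)
im,c=snap("wrist","w6"); st=arm.get_state(); held(im,c,st["ee_pos"][2]+.0113)
E
```

```text
time_s: 10.85
ee_pos: [0.519, 0.2548, 0.1095]
tcp_rot: [0.0, -0.009, 1.0, 0.0]
ft_force: [0.2, -0.1, -0.7]
gripper_width: 0.0556
rot [0.   0.01 0.05] shift [-0.4  0.2  2.8] t 10.85 F [ 0.2 -0.1 -0.7] w 0.0556
[199 151  21   4  82] [ 50.8 -29.3 -11.3]
[192 165   4  27  75] [ 34.9 -40.  -11.3]
[263 175  27  28 672] [ 27.8  11.8 -11.3]
[223 176  27  27 624] [ 27.3 -13.  -11.3]
[225 258  26  15 302] [-25.5 -13.3 -11.3]
[262 258  26  15 312] [-25.4  11.6 -11.3]
```

It entered freely with no forces and no slip. Next I press.

```bash
python3 -m jog '{"jaw":[1,1,1,1,1,1,1,1],"dp":[[-0.3,0,3],[0,0,4],[0,0,4],[0,0,4],[0,0,4],[0,0,2.5],[0,0,0],[0,0,0]],"rotation":[[0,0,0],[0,0,0],[0,0,0],[0,0,0],[0,0,0],[0,0,0],[0,0,0],[0,0,0]]}' 60
python3 - <<'E'
from h import *
plan(.5194,.2550,.0882,1.0)
im,c=snap("wrist","w7"); st=arm.get_state(); held(im,c,st["ee_pos"][2]+.0113)
E
```

```text
time_s: 11.9
ee_pos: [0.5196, 0.2551, 0.0896]
tcp_rot: [0.0, -0.009, 1.0, 0.0]
ft_force: [-3.3, -0.8, 9.1]
gripper_width: 0.0554
rot [0.03 0.05 0.03] shift [ 0.2 -0.1  1.4] t 11.9 F [-3.3 -0.8  9.1] w 0.0554
[190 154  24   5  97] [ 48.5 -34.5 -11.4]
[263 175  27  29 669] [ 27.6  11.8 -11.3]
[224 176  26  27 622] [ 27.2 -13.  -11.3]
[225 258  26  15 308] [-25.6 -13.5 -11.3]
[262 258  26  14 267] [-25.2  12.  -11.3]
```

```bash
python3 -m jog '{"jaw":[1,1,1,1],"dp":[[0,0,1.2],[0,0,1.2],[0,0,0],[0,0,0]],"rotation":[[0,0,0],[0,0,0],[0,0,0],[0,0,0]]}'
python3 -m jog '{"jaw":[1,1,1,1],"dp":[[0,0,-1],[0,0,-1],[0,0,0],[0,0,0]],"rotation":[[0,0,0],[0,0,0],[0,0,0],[0,0,0]]}'
python3 -m jog '{"jaw":[1,1,1,1],"dp":[[0,0,-1],[0,0,-1],[0,0,0],[0,0,0]],"rotation":[[0,0,0],[0,0,0],[0,0,0],[0,0,0]]}'
python3 - <<'E'
from h import *
plan(.5194,.2550,.0882,1.0)
im,c=snap("wrist","w8"); st=arm.get_state(); held(im,c,st["ee_pos"][2]+.0113)
E
```

```text
time_s: 12.45
ee_pos: [0.5196, 0.2551, 0.0871]
tcp_rot: [0.0, -0.009, 1.0, 0.0]
ft_force: [-2.4, 0.2, 7.4]
gripper_width: 0.0557
time_s: 12.95
ee_pos: [0.5196, 0.2551, 0.0881]
tcp_rot: [0.0, -0.009, 1.0, 0.0]
ft_force: [-1.3, 0.6, 6.4]
gripper_width: 0.0552
time_s: 13.45
ee_pos: [0.5196, 0.2551, 0.0899]
tcp_rot: [0.0, -0.009, 1.0, 0.0]
ft_force: [-0.5, 1.4, 4.9]
gripper_width: 0.0554
rot [0.03 0.05 0.05] shift [ 0.2 -0.1  1.7] t 13.45 F [-0.5  1.4  4.9] w 0.0554
[190 154  24   5 105] [ 48.6 -34.  -11.4]
[262 175  28  28 665] [ 27.7  11.7 -11.3]
[224 176  26  27 622] [ 27.2 -13.  -11.3]
[225 258  26  15 321] [-25.6 -13.1 -11.3]
[263 258  25  14 267] [-25.2  12.  -11.3]
```

```bash
python3 -m jog '{"jaw":[1,1,1,1],"dp":[[0,0,-0.8],[0,0,-0.7],[0,0,0],[0,0,0]],"rotation":[[0,0,0],[0,0,0],[0,0,0],[0,0,0]]}'
python3 -m jog '{"jaw":[0,0,0,0],"dp":[[0,0,0],[0,0,0],[0,0,0],[0,0,0]],"rotation":[[0,0,0],[0,0,0],[0,0,0],[0,0,0]]}'
```

```text
time_s: 14.0
ee_pos: [0.5195, 0.255, 0.0908]
tcp_rot: [0.0, -0.009, 1.0, 0.0]
ft_force: [2.3, 3.4, 0.5]
gripper_width: 0.0556
time_s: 14.5
ee_pos: [0.519, 0.2545, 0.0908]
tcp_rot: [-0.0, -0.009, 1.0, -0.0]
ft_force: [0.6, 0.7, -0.5]
gripper_width: 0.0919
```

Force fell to about 0 at the held height, so the catches hold the tray. I go up, check the magazine, then move to the fine tray.

```bash
python3 -m jog '{"jaw":[0,0,0,0,0,0,0,0],"dp":[[0,0,-10],[0,0,-30],[0,0,-45],[0,0,-45],[12,0,-45],[14,0,0],[0,0,0],[0,0,0]],"rotation":[[0,0,0],[0,0,0],[0,0,0],[0,0,0],[0,0,0],[0,0,0],[0,0,0],[0,0,0]]}'
python3 - <<'E'
from h import *
plan(.522,0.0,.15,-9.2)
im,c=snap("wrist","w9"); a=proj(c,[.5206,.2543,.1])[0].astype(int); print(a)
cv2.imwrite("pics/w9b.png",cv2.resize(im[a[1]-80:a[1]+75,a[0]-70:a[0]+70],None,fx=3.8,fy=3.8,interpolation=cv2.INTER_CUBIC))
tray(im,c,(.552,-.0054))
E
```

```text
time_s: 15.5
ee_pos: [0.4923, 0.2539, 0.2641]
tcp_rot: [-0.002, -0.009, 1.0, -0.001]
ft_force: [-0.7, -0.1, -0.4]
gripper_width: 0.0941
rot [-0.08 -0.17 10.25] shift [ -69.9 -245.9  114.1] t 15.5 F [-0.7 -0.1 -0.4] w 0.0941
[256 198]
blob 5 [  78  168   40   63 2195] ((551.59326171875, -8.045894622802734), (63.180076599121094, 104.1475601196289), 81.11773681640625)
```

View pics/w9b.png

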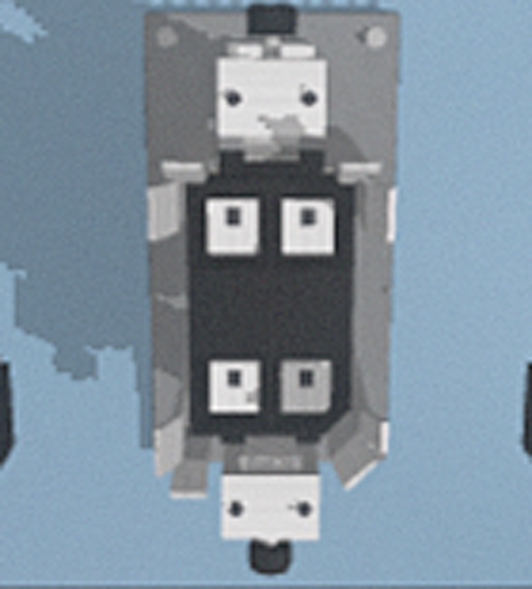

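The coarse tray sits level in the shaft, its bevel at the keyed corner, and the bolts cover both tabs at crop (270,147) and (270,457). On to the fine tray.

```bash
python3 -m jog '{"jaw":[0,0,0,0,0,0,0,0,0,0],"dp":[[0,0,0],[-9,-35,5],[-12,-42,20],[-12,-42,20],[-12,-42,20],[-12,-42,20],[-13,-43,20],[0,0,9],[0,0,0],[0,0,0]],"rotation":[[0,0,5.1],[0,0,5.1],[0,0,0],[0,0,0],[0,0,0],[0,0,0],[0,0,0],[0,0,0],[0,0,0],[0,0,0]]}'
python3 - <<'E'
from h import *
im,c=snap("wrist","w10"); cv2.imwrite("pics/w10b.png",im)
r=tray(im,c,(.552,-.0054)); h=r[2]-90; x,y=np.array(r[0])/1000
plan(x,y,.0045,h)
# chips centroid
u=proj(c,[x,y,.016])[0].astype(int); m=np.zeros(im.shape[:2],np.uint8); s=im.min(2)>140; m[u[1]-45:u[1]+45,u[0]-22:u[0]+22]=s[u[1]-45:u[1]+45,u[0]-22:u[0]+22]
k,l,st,ce=cv2.connectedComponentsWithStats(m); P=ce[1:][(st[1:,4]>3)&(st[1:,4]<60)]; print(len(P)); W=onz(c,P,.015)[:,:2]; print(cv2.minAreaRect((W*1000).astype(np.float32)),W.mean(0))
E
```

```text
time_s: 16.8
ee_pos: [0.5266, 0.0018, 0.1523]
tcp_rot: [0.0, 0.079, 0.997, 0.0]
ft_force: [1.5, -0.4, 0.1]
gripper_width: 0.0937
blob 5 [ 229  160   48   82 3549] ((552.0323486328125, -7.337902069091797), (55.714603424072266, 102.88009643554688), 80.95854187011719)
rot [ 0.01  0.06 -0.01] shift [-26.3  -5.1 148.1] t 16.85 F [-0.4 -0.4  0.2] w 0.0942
29
((553.9922485351562, -7.515583038330078), (40.54073715209961, 75.98375701904297), 80.9005355834961) [ 0.55252249 -0.00803177]
```

```bash
python3 -m jog '{"jaw":[0,0,0,0,0,0,0,0],"dp":[[-13.4,-2.6,0],[-13.4,-2.5,20],[0,0,40],[0,0,40],[0,0,30],[0,0,17],[0,0,0],[0,0,0]],"rotation":[[0,0,0],[0,0,0],[0,0,0],[0,0,0],[0,0,0],[0,0,0],[0,0,0],[0,0,0]]}' 
python3 -c "
from h import *
plan(.5525,-.0075,.0045,-9.05)"
```

```text
time_s: 17.85
ee_pos: [0.5533, -0.0086, 0.0059]
tcp_rot: [0.001, 0.08, 0.997, -0.0]
ft_force: [-0.3, -0.1, -0.4]
gripper_width: 0.0942
rot [-0.    0.11 -0.08] shift [1.  1.  1.4] t 17.85 F [-0.3 -0.1 -0.4] w 0.0942
```

```bash
python3 -m jog '{"jaw":[1,1,1,1,1,1,1,1],"dp":[[0.8,0.8,1.2],[0,0,0],[0,0,0],[0,0,0],[0,0,0],[0,0,0],[0,0,0],[0,0,0]],"rotation":[[0,0,0],[0,0,0],[0,0,0],[0,0,0],[0,0,0],[0,0,0],[0,0,0],[0,0,0]]}' 50
python3 -m jog '{"jaw":[1,1,1,1,1,1,1],"dp":[[0,0,-10],[0,0,-40],[0,0,-55],[0,0,-55],[0,0,-45],[0,0,0],[0,0,0]],"rotation":[[0,0,0],[0,0,0],[0,0,0],[0,0,0],[0,0,0],[0,0,0],[0,0,0]]}'
python3 - <<'E'
from h import *
im,c=snap("wrist","w11"); plan(.5194,.2550,.2,1.0)
E
```

```text
time_s: 18.85
ee_pos: [0.5515, -0.0076, 0.004]
tcp_rot: [0.0, 0.08, 0.997, 0.0]
ft_force: [-0.3, 0.5, 2.0]
gripper_width: 0.0557
time_s: 19.73
ee_pos: [0.5505, -0.0076, 0.2078]
tcp_rot: [-0.001, 0.08, 0.997, -0.0]
ft_force: [-0.5, 0.3, -1.4]
gripper_width: 0.0555
rot [  0.02  -0.23 -10.16] shift [ 25.8 263.    6.7] t 19.77 F [-0.3  0.8 -2.1] w 0.0555
```

```bash
python3 -m jog '{"jaw":[1,1,1,1,1,1,1,1,1,1,1],"dp":[[0,20,0],[0,35,0],[0,40,0],[0,40,0],[0,40,0],[10,40,0],[15.8,40,0],[0,8,0],[0,0,0],[0,0,0],[0,0,0]],"rotation":[[0,0,-5],[0,0,-5.2],[0,0,0],[0,0,0],[0,0,0],[0,0,0],[0,0,0],[0,0,0],[0,0,0],[0,0,0],[0,0,0]]}'
python3 - <<'E'
from h import *
im,c=snap("wrist","w12"); plan(.5194,.2550,.2,1.0)
for f in("w5","w11","w12"):
    g=cv2.cvtColor(cv2.imread(f"pics/{f}.png"),cv2.COLOR_BGR2GRAY).astype(int)
    print(f,g[143:172,245:262].mean(1).round().astype(int), g[205:225,200:320].mean(0).round().astype(int)[::1])
E
```

```text
time_s: 21.15
ee_pos: [0.5279, 0.2533, 0.2086]
tcp_rot: [-0.0, -0.008, 1.0, -0.0]
ft_force: [0.5, -0.4, -1.1]
gripper_width: 0.0558
rot [-0.01 -0.   -0.05] shift [8.5 1.7 8.8] t 21.2 F [ 0.3 -0.1 -0.9] w 0.0553
w5 [128 140 147 148 152 135  84  62  68  70  68  67  65  65  64  64  64  64
  63  59  59  58  63  62  63  63  64  65  63] [119 119 119 119 119 117 117 117 115 111 105  96  73  55  58  59  59  55
  55  54  56  56  55  55  55  54  55  54  53  56  54  55  54  54  52  53
  54  53  53  53  53  53  53  53  52  52  53  52  53  53  53  54  53  53
  53  54  55  55  53  53  54  54  52  54  54  54  55  55  54  55  55  56
  56  54  56  56  56  56  58  56  57  57  57  57  56  59  58  58  58  58
  58  59  57  59  59  59  60  62  61  57  83 115 124 131 136 136 138 139
 140 142 143 143 144 145 147 148 150 154 159 165]
w11 [200 200 200 199 199 200 206 183 106  69  76  78  77  77  76  77  75  71
  70  70  68  65  63  63  68  69  69  66  61] [159 158 157 155 155 155 152 151 149 144 138 121  82  61  65  65  64  61
  61  60  74  91  94  93  93  92  91  92  93  89  72  57  59  59  56  57
  79  92  
[... 242 characters left out ...]
 66  63  82 119 139 145 150 152 152 154
 155 157 158 159 160 160 162 163 166 170 176 182]
w12 [ 60  53  71 149 159 137 121 112  75  53  60  58  58  56  53  52  53  52
  52  53  52  48  46  47  49  51  51  50  44] [131 130 129 130 129 130 131 131 129 124 118 103  67  51  55  57  55  52
  51  51  64  78  82  79  79  78  78  78  80  75  62  47  50  48  46  48
  67  78  76  75  74  74  74  75  76  69  44  44  45  46  41  57  72  75
  73  74  73  74  74  75  71  53  41  45  47  44  47  65  76  75  74  74
  74  74  77  77  70  47  45  49  47  47  62  76  78  76  77  78  78  78
  79  77  64  50  51  51  53  56  55  51  71 104 122 128 132 133 135 136
 137 137 138 140 142 142 144 144 147 151 156 161]
```

The near tab edge lies 2 px lower than the coarse tray did at the same spot, so this grip is about 1.3 mm further back. I aim the TCP at x = 0.518.

```bash
python3 -m jog '{"jaw":[1,1,1,1,1,1,1],"dp":[[9.9,1.7,0],[0,0,20],[0,0,25],[0,0,10],[0,0,0],[0,0,0],[0,0,0]],"rotation":[[0,0,0],[0,0,0],[0,0,0],[0,0,0],[0,0,0],[0,0,0],[0,0,0]]}' 
python3 -c "
from h import *
plan(.518,.255,.109,1.0)"
```

```text
time_s: 22.08
ee_pos: [0.5184, 0.2563, 0.1551]
tcp_rot: [0.001, -0.009, 1.0, 0.0]
ft_force: [0.6, -0.5, -0.9]
gripper_width: 0.0555
rot [0.04 0.12 0.05] shift [ 0.4 -1.3 46.1] t 22.07 F [ 0.6 -0.5 -0.9] w 0.0555
```

```bash
python3 -m jog '{"jaw":[1,1,1,1,1,1],"dp":[[0.4,-1.3,6],[0,0,10],[0,0,8],[0,0,3],[0,0,0],[0,0,0]],"rotation":[[0,0,0],[0,0,0],[0,0,0],[0,0,0],[0,0,0],[0,0,0]]}' 
python3 -c "
from h import *
plan(.518,.255,.109,1.0)"
```

```text
time_s: 22.82
ee_pos: [0.5175, 0.2548, 0.1271]
tcp_rot: [0.0, -0.009, 1.0, 0.0]
ft_force: [-0.9, -0.4, -1.0]
gripper_width: 0.0555
rot [0.01 0.03 0.05] shift [-0.5  0.2 18.1] t 22.82 F [-0.9 -0.4 -1. ] w 0.0555
```

```bash
python3 -m jog '{"jaw":[1,1,1,1,1,1],"dp":[[-0.4,0,5],[0,0,5],[0,0,5],[0,0,3],[0,0,0],[0,0,0]],"rotation":[[0,0,0],[0,0,0],[0,0,0],[0,0,0],[0,0,0],[0,0,0]]}'
python3 - <<'E'
from h import *
im,c=snap("wrist","w13"); plan(.518,.255,.0867,1.0)
g=cv2.cvtColor(im,cv2.COLOR_BGR2GRAY).astype(int); print(g[143:172,245:262].mean(1).round().astype(int))
E
```

```text
time_s: 23.58
ee_pos: [0.5177, 0.2548, 0.109]
tcp_rot: [0.0, -0.009, 1.0, 0.0]
ft_force: [-0.2, 0.0, -0.3]
gripper_width: 0.0554
rot [0.01 0.03 0.05] shift [-0.2  0.2 22.4] t 23.62 F [ 0.   0.4 -1.4] w 0.0556
[182 172 156 130 113 114 116 103  73  63  66  67  63  63  61  62  60  60
  60  59  57  55  51  52  56  58  55  55  49]
```

```bash
python3 -m jog '{"jaw":[1,1,1,1,1,1,1,1,1],"dp":[[-0.2,0,3],[0,0,4],[0,0,4],[0,0,4],[0,0,4],[0,0,3],[0,0,1],[0,0,0],[0,0,0]],"rotation":[[0,0,0],[0,0,0],[0,0,0],[0,0,0],[0,0,0],[0,0,0],[0,0,0],[0,0,0],[0,0,0]]}' 60
python3 - <<'E'
from h import *
im,c=snap("wrist","w14"); plan(.518,.255,.087,1.0)
g=cv2.cvtColor(im,cv2.COLOR_BGR2GRAY).astype(int); print(g[143:172,245:262].mean(1).round().astype(int))
E
```

```text
time_s: 24.75
ee_pos: [0.5186, 0.255, 0.0881]
tcp_rot: [0.001, -0.009, 1.0, 0.0]
ft_force: [-3.8, -1.5, 10.1]
gripper_width: 0.0552
rot [0.03 0.1  0.04] shift [ 0.6 -0.   1.1] t 24.8 F [-4.  -1.   8.8] w 0.0555
[148 151 151 150 147 126 113 114 111 110 111 108 124  99  62  55  57  58
  57  57  55  51  50  51  55  55  55  54  48]
```

```bash
python3 -m jog '{"jaw":[1,1,1,1],"dp":[[0,0,1],[0,0,0.8],[0,0,0],[0,0,0]],"rotation":[[0,0,0],[0,0,0],[0,0,0],[0,0,0]]}'
python3 -m jog '{"jaw":[1,1,1,1],"dp":[[0,0,-1.2],[0,0,-1.2],[0,0,0],[0,0,0]],"rotation":[[0,0,0],[0,0,0],[0,0,0],[0,0,0]]}'
python3 -m jog '{"jaw":[1,1,1,1],"dp":[[0,0,-1],[0,0,-0.8],[0,0,0],[0,0,0]],"rotation":[[0,0,0],[0,0,0],[0,0,0],[0,0,0]]}'
```

```text
time_s: 25.3
ee_pos: [0.5186, 0.255, 0.0863]
tcp_rot: [0.001, -0.009, 1.0, 0.0]
ft_force: [-3.9, -1.6, 10.3]
gripper_width: 0.0557
time_s: 25.8
ee_pos: [0.5185, 0.255, 0.0876]
tcp_rot: [0.001, -0.009, 1.0, 0.0]
ft_force: [-2.2, -0.3, 7.1]
gripper_width: 0.0553
time_s: 26.3
ee_pos: [0.5185, 0.255, 0.0889]
tcp_rot: [0.001, -0.009, 1.0, 0.0]
ft_force: [0.1, -0.4, 7.0]
gripper_width: 0.0551
```

```bash
python3 -m jog '{"jaw":[1,1,1,1],"dp":[[0,0,-0.7],[0,0,-0.6],[0,0,0],[0,0,0]],"rotation":[[0,0,0],[0,0,0],[0,0,0],[0,0,0]]}'
python3 -m jog '{"jaw":[0,0,0,0],"dp":[[0,0,0],[0,0,0],[0,0,0],[0,0,0]],"rotation":[[0,0,0],[0,0,0],[0,0,0],[0,0,0]]}'
python3 -m jog '{"jaw":[0,0,0,0,0,0,0,0],"dp":[[0,0,-10],[0,0,-30],[0,0,-45],[0,0,-45],[12,0,-45],[14,0,0],[0,0,0],[0,0,0]],"rotation":[[0,0,0],[0,0,0],[0,0,0],[0,0,0],[0,0,0],[0,0,0],[0,0,0],[0,0,0]]}'
python3 - <<'E'
from h import *
im,c=snap("wrist","w15"); a=proj(c,[.5206,.2543,.1])[0].astype(int)
cv2.imwrite("pics/w15b.png",cv2.resize(im[a[1]-80:a[1]+75,a[0]-70:a[0]+70],None,fx=3.8,fy=3.8,interpolation=cv2.INTER_CUBIC))
E
```

```text
time_s: 26.8
ee_pos: [0.5185, 0.255, 0.09]
tcp_rot: [0.001, -0.009, 1.0, 0.0]
ft_force: [0.9, 0.6, 5.8]
gripper_width: 0.0555
time_s: 27.3
ee_pos: [0.5174, 0.2546, 0.0891]
tcp_rot: [-0.0, -0.009, 1.0, -0.0]
ft_force: [0.5, -0.1, 0.3]
gripper_width: 0.0916
time_s: 28.3
ee_pos: [0.4908, 0.2539, 0.2626]
tcp_rot: [-0.002, -0.009, 1.0, -0.001]
ft_force: [0.3, -0.4, -0.5]
gripper_width: 0.0941
```

View pics/w15b.png

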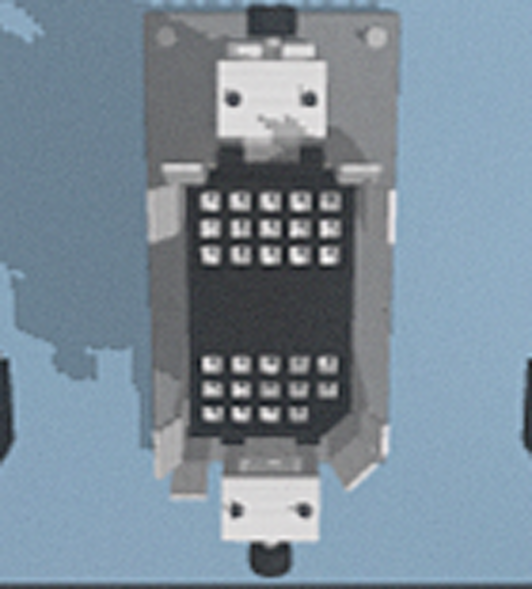

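The fine tray sits exactly where the coarse one did when held: same outline, crop rows 185–435. Both bolts lie out over the tabs at (270,148) and (270,460), and the gripper is clear. Handing in.

```bash
python3 -c "
from rig import arm
print(arm.sign_off())"
```

```text
the job is handed in; nothing more can be done
None
```

Both trays are loaded in the magazine and the job is handed in at about 28 s: the four-pocket tray first, the small-pocket tray on top. I gripped each tray across its width, kept it level, lowered it into the shaft, pressed it 2–3 mm past the catch point and let it rise before releasing.

- **Last look:** The final wrist picture shows the small-pocket tray level, bevel at the keyed corner. Its outline is the same as the first tray had when held, and both catches look out over the tabs. The gripper stood clear of the magazine with no contact force.
- **First tray:** The push on the gripper fell to about 0.5 N at the held height, which confirmed the catches had it.
- **One check that disagreed:** When I released the second tray the gripper still felt about 6 N, where near zero was expected. I put this down to a slight slip in the grip or the tray still being a little below the catches. The picture taken after release shows it held.
- **Not checked:** I did not measure the lower tray's height after the second press, or whether the tin, battery, cutters and magnifier moved. No contact forces appeared while the arm was travelling.

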